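# Kickstand down and seedling scanner frame held upright

## Task

The small aluminium scanner frame has tipped over to one side. Flip down the kickstand on the side where the yellow foot pad lies, past its centre so that it snaps fully down; leave up the one on the side of the seedling pot, and do not disturb any pots or vessels. Then take the frame by the round hub on its top, bring it upright, and finish while still gripping the hub and holding the frame upright, because it tips again if let go.

Things in the scene. Friction and masses are not known exactly. Their poses are not given: they have to be found in the camera images.
- base: fixed dark steel base bar, 220 mm long (its x from -70 to +150 mm), 60 mm wide, 12 mm thick, with two grey bearing blocks up to 46 mm high. Origin on the bench, in the frame's middle plane; x runs along the bar away from the robot, y to the left of it, z up. Stands at differing places and turned up to 0.4 rad
- frame (a joint): lean of the frame, rad: turns about an axis along the base's x, 30 mm above the bench, at base y = 0. 0 = upright, positive = leaning to base +y (left), negative = to the right; stops at +-0.18. Starts at the left stop. It falls by its own weight (about 1.2 kg) to whichever stop it leans towards; raising it at the hub takes about 1.5 N
- hub: round grey hub on top of the frame, stiffly turning on its own axle: a lying cylinder 40 mm across along x, with 78 mm clear between two blue flanges 52 mm across; a 14 mm wide bracket is below. Grip it across, from above. Origin at its centre: upright it is at base x +20 mm, y 0, 270 mm above the bench (240 mm from the tipping axis). Its x runs along the cylinder
- leg_left (a joint): hinge of the left kickstand, rad: 0 = stowed (leg points to base -x, 0.2 rad above level), grows as it swings down (angle above level = 0.2 - value), 1.9 = fully down at its stop. Over-centre spring: below 0.65 it pushes the leg up, above 0.65 it snaps it fully down. Pressed down square on the bar 125 mm from the pivot it takes about 2 N at first, less towards 0.65
- leg_right (a joint): hinge of the right kickstand, rad: 0 = stowed (leg points to base -x, 0.2 rad above level), grows as it swings down (angle above level = 0.2 - value), 1.9 = fully down at its stop. Over-centre spring: below 0.65 it pushes the leg up, above 0.65 it snaps it fully down. Pressed down square on the bar 125 mm from the pivot it takes about 2 N at first, less towards 0.65
- leg_left_pivot (a point): hinge of the left kickstand, on the frame's cross axle: at base x 0, 163 mm above the bench when upright, 60 mm to the left of the frame's middle plane (base +y)
- leg_right_pivot (a point): hinge of the right kickstand, on the frame's cross axle: at base x 0, 163 mm above the bench when upright, 60 mm to the right of the frame's middle plane (base -y)
- leg_left_tip (a point): centre of the orange ball foot (18 mm across) at the free end of the left kickstand, a 12 mm round steel bar, 140 mm from the pivot. Fully down it hovers about 15 mm over the bench when the frame is upright (it does not prop the upright frame)
- leg_right_tip (a point): centre of the orange ball foot (18 mm across) at the free end of the right kickstand, a 12 mm round steel bar, 140 mm from the pivot. Fully down it hovers about 15 mm over the bench when the frame is upright (it does not prop the upright frame)
- pad: yellow rubber foot pad, 110 x 70 mm, 4 mm thick, fixed on the bench under one of the two kickstands (left: base y about +78 mm, right: about -78 mm). It marks the side of the kickstand to use. Origin: centre of its underside
- pot: red-brown plant pot, black rim, 74 mm across, 75 mm tall, with short sprouts to 100 mm; loose, 0.3 kg, stands under the other kickstand. Leave it. Origin: centre of its underside
- seedlings_a: red-brown plant pot with black rim, 74 mm across, 75 mm tall, grass seedlings to 225 mm high; bystander, leave it. Origin: centre of its underside
- seedlings_b: red-brown plant pot with black rim, 74 mm across, 75 mm tall, grass seedlings to 225 mm high; bystander, leave it. Origin: centre of its underside
- spray: white plastic bottle with blue cap, 60 mm across, 160 mm tall, bystander. Origin: centre of its underside
- beaker: clear beaker, 72 mm across, 90 mm tall, bystander. Origin: centre of its underside
Mind the look-alikes: they are no part of the job. Of the things like the pad, leave any that is red; of the rest the larger one is meant.

How it is judged:
By the outcome, as a careful person would: the job done as asked, in the order asked, and still so for the second after the job is handed in, while the arm keeps its last pose, push and grip.
It also fails if it takes over 48 s, if anything falls off the work surface, if the arm or the gripper's body presses on something with over 40 N, if the wrist force passes 120 N, or if a joint passes its speed limit or range.

## Robot

A 7-joint arm with a two-finger parallel gripper is mounted at the origin on the work surface. World frame = base frame: x ahead of the robot, y to its left, z up, the work surface at z = 0. Lengths are in m, angles in rad, forces in N, time in s.
With the tool pointing down it reaches from about 0.35 to 0.9 m from the base axis. Payload 19.9 kg.
Tool frame: the origin (TCP) lies on the front face of the gripper's body, between the roots of the fingers; the fingertips stand 73 mm ahead of it and the grasp point (between the pads) lies 54 mm ahead of it; z points along the fingers, y is the line along which they close (so a half turn about z gives the same grasp; the last joint's range is limited). The gripper opens to 85 mm and grips with 20 to 120 N. Pads are 22 mm wide; open, the fingers measure 114 mm over their backs; the gripper's body (76 mm by 85 mm) begins 54 mm behind the grasp point. The pads swing forward as they close: fully open they stand 13 mm farther back than shut.
Start: joints at [1.097, 0.417, -0.01, 1.614, 0.005, 1.111, -0.053], TCP at [0.262, -0.568, 0.304] pointing down, gripper open.
Joint ranges: [-2.81, 2.81], [-0.39, 2.02], [-1.27, 1.25], [0.06, 2.57], [-1.19, 4.33], [0.19, 2], [-2.82, 2.82]. Speed limits (rad/s): [1.89, 1.89, 2.39, 2.39, 3.01, 3.01, 3.01].

## Interface

Orientations are given as a 3x3 rotation matrix whose columns are the frame's x, y, z axes.
In Python, from rig import bot gives the robot as it stands.
- The arm moves only by the tool move_arm, never from a script. Its argument "moves" is a list that holds one entry, the list of rows, each a list of 7 numbers: the shift along the tool's x, y, z in units of 25 mm (1.0 is 25 mm), then the turn, a rotation vector about the tool's x, y, z in units of 6 degrees (1.0 is 6 degrees), then the opening, from -1 (shut) to 1 (fully open). In form: [[[dx, dy, dz, ax, ay, az, jaw], ...]]. A call has 1 to 20 rows; each row shifts and turns the commanded pose from where the row before left it, along the tool's axes as they then stand; what a row does not reach is not made up. A row lasts 1/10 s, in which the tool goes at most 50 mm and 8.59 degrees, less where a joint would pass 70% of its speed; a pose out of reach is approached as far as the arm can. A call is refused whole if a number of a shift passes 1 or a number of a turn 1, either way. A call with a gripper value outside its range is refused whole. The fingers move at their own pace and stop on an object; "grip_force" is the grip in N (left out, the last holds). Time passes only in rows, so rows that do not move let the fingers close. It gives the time, the measured TCP pose, the force, the opening and the grip force at its end, in the units of the state.
- bot.read_state(): the state, without advancing time (a new reading comes with each control period).
- bot.read_camera(name): name is "side" or "top"; returns (picture, depth): 384x512x3 uint8, blue, green, red; 384x512 float32, m along the optical axis (not along the pixel's ray), 0 where there is no reading.
- bot.calibration(name): a dict with "fov_y" (degrees; the focal length in pixels is half the picture's height over the tangent of half this angle, whatever the lens; pixels are square), "cx", "cy" (the principal point, pixels), "distortion" ([k1, k2, p1, p2, k3] as OpenCV has them; the pictures are not rectified), "view" (4x4, takes a point from world to camera coordinates). Camera axes: x right, y down, z forward; pixel columns grow to the right and rows downward; lengths in m; the calibration is good to about 2 mm. A picture is of the moment at which its call begins. calibration takes no time and is no camera call.
- bot.sign_off(): hands the job in; it is judged then, once.
The state is a dict: "time": time; "qpos": joint angles; "qvel": joint speeds; "tau": joint torques, N m; "eef_pos": TCP position; "tcp_rot": TCP orientation; "ft_force": force on the tool from outside, world axes, zero at the start; "wrist_torque": the same for the moment, N m; "gripper_width": finger opening in m; "finger_force": force on a finger pad.
Only numpy, scipy, OpenCV 4.12 (cv2) and the standard library are available. Lean on these libraries where they do the work, as an engineer would, in place of code of your own. Each camera call takes 0.05 s, during which the arm holds its last target. There are 200 camera calls.

## Working session

There is one attempt and no reset: what is moved stays moved. The work goes in short steps, Python scripts to look and compute and a tool call to move; the robot and the scene stay as the last step left them, time stands still between calls to the robot, and variables do not carry over. Pictures are saved under pics/ and viewed, at most 10 in all, crops included, and the job is handed in when it is done.

Besides the shell and the picture viewer there is one more tool, called after ">>>" as name([rows], argument=value, ...), one row to a line, values as JSON. move_arm: Moves the arm, as the interface text tells. Its arguments: {"type":"object","properties":{"moves":{"type":"array","items":{"type":"array","items":{"type":"array","items":{"type":"number"}}}},"grip_force":{"type":"number"}},"required":["moves"]}

```bash
mkdir -p pics
python3 - <<'E'
from rig import bot
import cv2,numpy as np
for n in("side","top"):
    p,d=bot.read_camera(n); cv2.imwrite(f"pics/{n}0.png",p); np.save(f"pics/{n}0.npy",d); print(n,bot.calibration(n))
s=bot.read_state(); print(s["time"],s["eef_pos"],s["tcp_rot"],s["gripper_width"])
E
```

```text
side {'fov_y': 53.06149731814559, 'cx': 251.43148983395395, 'cy': 184.5346611607915, 'distortion': array([-0.06601854,  0.        ,  0.        ,  0.        ,  0.        ]), 'view': array([[-9.87353816e-01, -1.58531010e-01, -6.01357230e-04,
         5.59884987e-01],
       [-1.22066947e-01,  7.62659839e-01, -6.35176849e-01,
         1.78844576e-01],
       [ 1.01153858e-01, -6.27070880e-01, -7.72366499e-01,
         1.34578011e+00],
       [ 0.00000000e+00,  0.00000000e+00,  0.00000000e+00,
         1.00000000e+00]])}
top {'fov_y': 44.61563875401197, 'cx': 261.9998330053274, 'cy': 192.63013817468686, 'distortion': array([-0.12087882,  0.        ,  0.        ,  0.        ,  0.        ]), 'view': array([[ 1.90183202e-03, -9.99901338e-01, -1.39175348e-02,
         2.50953773e-02],
       [-9.89013197e-01,  1.76469914e-04, -1.47827147e-01,
         5.56402833e-01],
       [ 1.47815019e-01,  1.40457680e-02, -9.88915283e-01,
         1.71864712e+00],
       [ 0.00000000e+00,  0.00000000e+00,  0.00000000e+00,
         1.00000000e+00]])}
0.1 [ 0.26145251 -0.56741796  0.30331533] [[ 9.08197464e-01  4.18541524e-01 -5.98214216e-04]
 [ 4.18541935e-01 -9.08196909e-01  1.01187943e-03]
 [-1.19782742e-04 -1.16936407e-03 -9.99999309e-01]] 0.08552166640098005
```

View pics/side0.png

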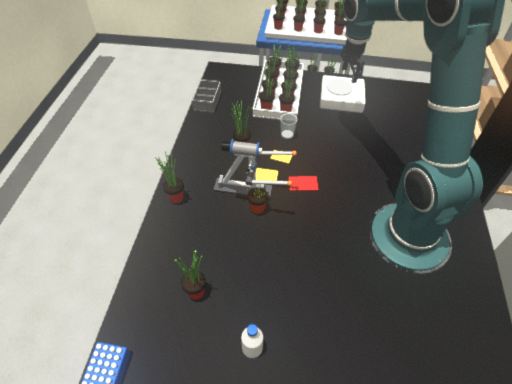

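View pics/top0.png

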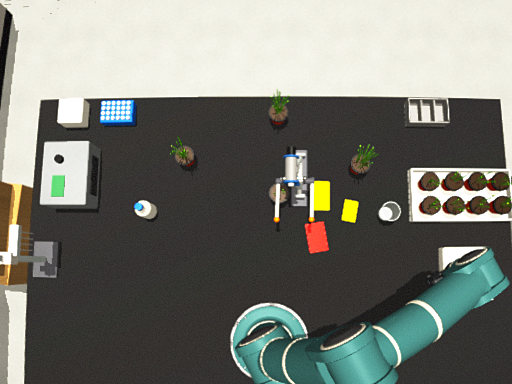

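The top view shows the frame at about (297,175), leaning left. The larger yellow pad at (320,195) is on the right, and the pot at (278,193) is under the left leg. The leg tips are at (277,219) and (312,220). So the right leg is the one to flip. Next I'll zoom in.

Run:
```python
import cv2
t=cv2.imread("pics/top0.png")[140:265,240:400]; s=cv2.imread("pics/side0.png")[90:230,200:340]
t=cv2.resize(t,None,fx=4.9,fy=4.7,interpolation=cv2.INTER_CUBIC);cv2.imwrite("pics/tc.png",cv2.resize(t,(768,600)))
cv2.imwrite("pics/sc.png",cv2.resize(s,(600,600),interpolation=cv2.INTER_CUBIC))
```

```text
(no output)
```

View pics/tc.png

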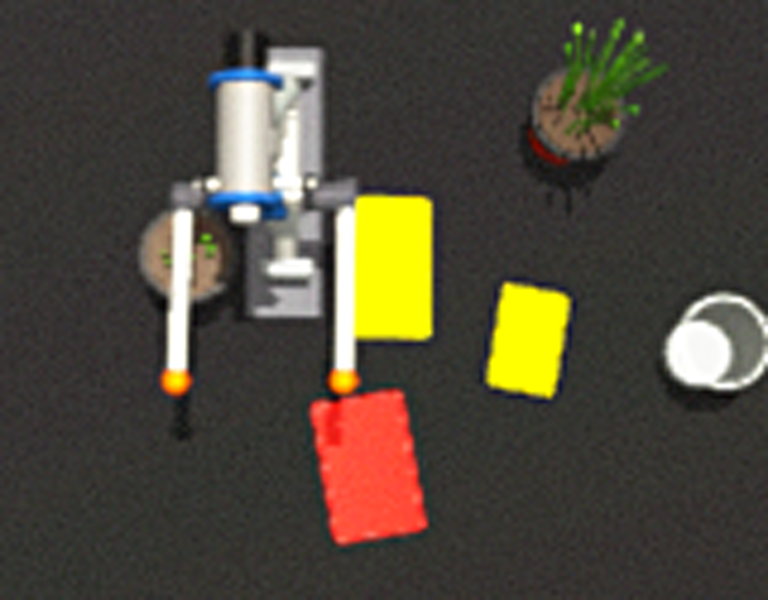

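View pics/sc.png

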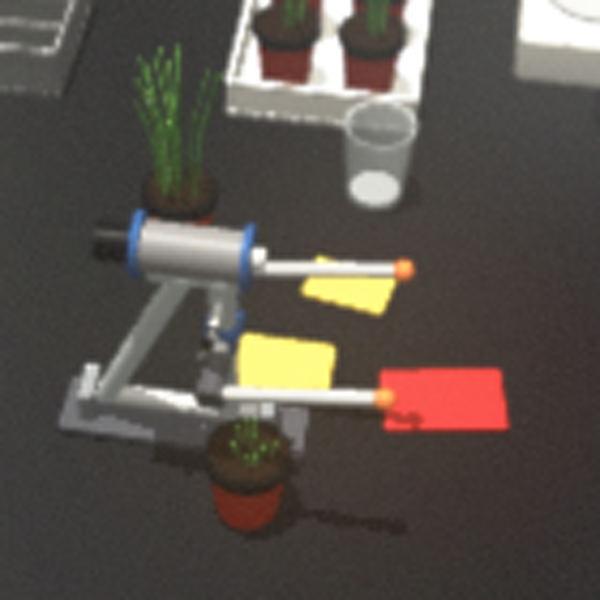

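The crops show the tips, in full-image pixels, at: top R (311.5,219.4), top L (276.7,219.4); side R (294.5,152.8), side L (289.8,182.6). The hub flanges are visible in both views. I'll triangulate these points and fit the base pose with the known geometry.

```bash
cat > h.py <<'E'
import cv2,numpy as np
from rig import bot
from scipy.optimize import least_squares
def cam(n):
    c=bot.calibration(n); f=192/np.tan(np.radians(c["fov_y"]/2))
    return np.array([[f,0,c["cx"]],[0,f,c["cy"]],[0,0,1]]),np.array(c["distortion"]),np.array(c["view"])
C={n:cam(n) for n in("side","top")}
def proj(n,P):
    K,D,V=C[n]; return cv2.projectPoints(np.array(P,float).reshape(-1,3),cv2.Rodrigues(V[:3,:3])[0],V[:3,3],K,D)[0][:,0]
def tri(ps,pt):
    u=[cv2.undistortPoints(np.array([[p]],float),C[n][0],C[n][1])[0,0] for n,p in(("side",ps),("top",pt))]
    X=cv2.triangulatePoints(C["side"][2][:3],C["top"][2][:3],u[0],u[1])[:,0]; X=X[:3]/X[3]
    return X,np.hypot(*(proj("side",X)[0]-ps)),np.hypot(*(proj("top",X)[0]-pt))
def model(x,y,yaw,lean,pts):
    # pts in upright base coords
    p=np.array(pts,float)-[0,0,.03]; c,s=np.cos(lean),np.sin(lean)
    q=np.c_[p[:,0],c*p[:,1]+s*p[:,2],-s*p[:,1]+c*p[:,2]]+[0,0,.03]
    c,s=np.cos(yaw),np.sin(yaw)
    return np.c_[c*q[:,0]-s*q[:,1]+x,s*q[:,0]+c*q[:,1]+y,q[:,2]]
def legtip(side,v,r=.14): return [-r*np.cos(.2-v),.06*side,.163+r*np.sin(.2-v)]
E
cat > fit.py <<'E'
from h import *
T=lambda a,b:(240+a/4.8,140+b/4.8); S=lambda a,b:(200+a/4.286,90+b/4.286)
obs={"tipR":(S(405,269),T(343,381)),"tipL":(S(385,397),T(176,381)),"fF":(S(137,243),T(246,79)),"fN":(S(248,252),T(247,202))}
for k,(a,b) in obs.items(): print(k,tri(a,b))
P=[legtip(-1,0),legtip(1,0),[.02+.043,0,.27],[.02-.043,0,.27]]
def res(v):
    X=model(*v[:3],.18,P); return np.r_[(proj("side",X)-[o[0] for o in obs.values()]).ravel(),(proj("top",X)-[o[1] for o in obs.values()]).ravel()]
r=least_squares(res,[.6,-.1,0]); print(r.x,r.fun.round(1))
X=model(*r.x,.18,P); print(X.round(4)); v=r.x
print("hub",model(*v,.18,[[.02,0,.27]]),"upright",model(*v,0,[[.02,0,.27]]))
for a in (0,.3,.65,.9,1.2): print(a,model(*v,.18,[legtip(-1,a,.125),legtip(-1,a)]).round(4).tolist())
# yellow pad
p,d=cv2.imread("pics/top0.png"),0
m=cv2.inRange(p,(0,150,150),(90,255,255)); n,l,st,ce=cv2.connectedComponentsWithStats(m)
for i in range(1,n):
    if st[i,4]>50: print(st[i],ce[i])
print("pad pred",proj("top",model(*v,0,[[0,-.078,.004],[-.04,-.078,.004]])))
E
python3 fit.py
```

```text
tipR (array([ 0.44024828, -0.14475768,  0.1966784 ]), np.float64(0.2959100422952401), np.float64(0.30210280891722563))
tipL (array([ 0.44291785, -0.02697397,  0.17419231]), np.float64(0.13611743651859168), np.float64(0.1312802769539305))
fF (array([ 0.64396325, -0.0745115 ,  0.26312546]), np.float64(0.23194607214963062), np.float64(0.227587305547577))
fN (array([ 0.55772297, -0.07431178,  0.26703787]), np.float64(0.014000363472063055), np.float64(0.013776935941847715))
[ 0.57900157 -0.11636964 -0.01809254] [-0.5 -0.4 -0.2 -0.5  0.1 -0.7  0.2  0.5 -0.2 -0.1 -0.3 -0.1  0.1  0.4
 -0.4  0.3]
[[ 0.4413 -0.1441  0.199 ]
 [ 0.4434 -0.0261  0.1775]
 [ 0.6428 -0.0745  0.2661]
 [ 0.5568 -0.073   0.2661]]
hub [[ 0.59977563 -0.0737714   0.26612249]] upright [[ 0.59899829 -0.11673147  0.27      ]]
0 [[0.456, -0.1449, 0.196], [0.4413, -0.1441, 0.199]]
0.3 [[0.454, -0.1516, 0.1593], [0.439, -0.1516, 0.1578]]
0.65 [[0.4657, -0.1593, 0.1181], [0.4521, -0.1602, 0.1117]]
0.9 [[0.4825, -0.1643, 0.0924], [0.471, -0.1658, 0.0829]]
1.2 [[0.5105, -0.1692, 0.0681], [0.5024, -0.1713, 0.0557]]
[314 181  16  30 477] [321.48427673 195.46960168]
[342 199  17  24 310] [349.72580645 210.5483871 ]
pad pred [[319.2989274  188.61036135]
 [319.27851286 198.91057718]]
```

The fit agrees to within 0.7 px: base at (0.579,-0.116), yaw -0.018. The pad on the right matches too. First I'll turn the tool square, shut the jaw and go above the right leg.

>>> move_arm([
  [[0,0,0,0,0,0.86,-1],[0,0,0,0,0,0.86,-1],[0,0,0,0,0,0.86,-1],[0,0,0,0,0,0.86,-1],[0,0,0,0,0,0.86,-1],[0.5,-1,0,0,0,0,-1],[0.5,-1,0,0,0,0,-1],[0.5,-1,0,0,0,0,-1],[0.5,-1,0,0,0,0,-1],[0.5,-1,0,0,0,0,-1],[0.5,-1,0,0,0,0,-1],[0.5,-1,0,0,0,0,-1],[0.5,-1,0,0,0,0,-1],[0.5,-1,0,0,0,0,-1],[0.5,-1,0,0,0,0,-1],[0.5,-1,0,0,0,0,-1],[0.5,-1,0,0,0,0,-1],[0.5,-1,0,0,0,0,-1],[0.5,-1,0,0,0,0,-1],[0.5,-1,0,0,0,0,-1]],
])

```text
time: 2.1
eef_pos: [0.4562, -0.1951, 0.3037]
tcp_rot: [[1.0, -0.019, -0.0], [-0.019, -1.0, 0.0], [-0.0, -0.0, -1.0]]
ft_force: [1.0, -0.5, 0.7]
gripper_width: 0.0003
finger_force: 0.0
```

>>> move_arm([
  [[0,-1,0,0,0,0,-1],[0,-1,0,0,0,0,-1],[0,0,0.6,0,0,0,-1],[0,0,0.5,0,0,0,-1],[0,0.06,0.35,0,0,0,-1],[0,0.06,0.35,0,0,0,-1],[0,0.06,0.35,0,0,0,-1],[0,0.06,0.35,0,0,0,-1],[0.05,0.06,0.35,0,0,0,-1]],
])

```text
time: 3.0
eef_pos: [0.4579, -0.1541, 0.2319]
tcp_rot: [[1.0, -0.019, -0.0], [-0.019, -1.0, -0.0], [-0.0, 0.0, -1.0]]
ft_force: [-1.0, -0.7, 1.2]
gripper_width: 0.0002
finger_force: 0.8
```

```bash
cat > look.py <<'E'
import sys; from h import *
k=sys.argv[1]; ims=[]
for n,(r0,r1,c0,c1) in(("side",(90,230,200,340)),("top",(130,250,230,350))):
    p,_=bot.read_camera(n); cv2.imwrite(f"pics/{n}{k}.png",p); ims.append(cv2.resize(p[r0:r1,c0:c1],(400,400),interpolation=cv2.INTER_CUBIC))
cv2.imwrite(f"pics/c{k}.png",np.hstack(ims)); print(bot.read_state()["ft_force"])
E
python3 look.py 1
```

```text
[-0.49649279 -1.46359278  0.98920488]
```

View pics/c1.png

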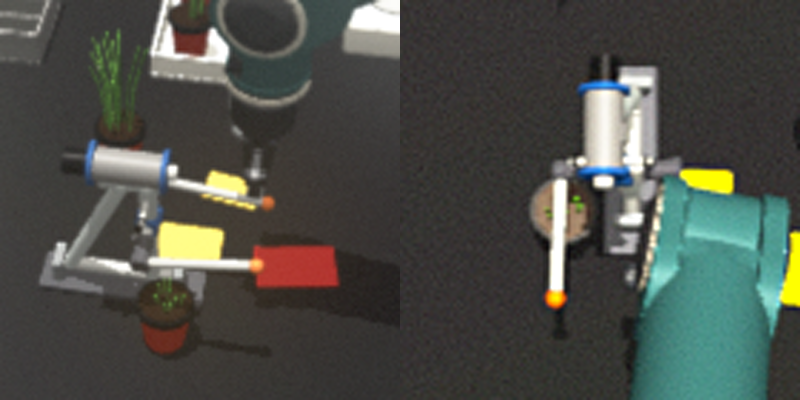

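The fingertips rest on the right bar near its tip, at about (262,180) in the left panel, and the leg is swinging down. The frame hasn't moved. I'll keep pressing along the arc.

>>> move_arm([
  [[0.1,0.06,0.35,0,0,0,-1],[0.1,0.06,0.35,0,0,0,-1],[0.12,0.06,0.35,0,0,0,-1],[0.12,0.06,0.35,0,0,0,-1],[0.14,0.06,0.35,0,0,0,-1],[0.15,0.05,0.35,0,0,0,-1],[0.15,0.05,0.35,0,0,0,-1],[0.15,0.05,0.3,0,0,0,-1],[0,0,0,0,0,0,-1],[0,0,0,0,0,0,-1],[0,0,0,0,0,0,-1]],
])

```text
time: 4.2
eef_pos: [0.4836, -0.1654, 0.1642]
tcp_rot: [[1.0, -0.018, 0.0], [-0.018, -1.0, -0.0], [0.0, 0.0, -1.0]]
ft_force: [-0.5, 0.2, 1.4]
gripper_width: -0.0004
finger_force: 0.0
```

```bash
python3 look.py 2
```

```text
[-0.37142974 -0.75088023 -1.03292732]
```

View pics/c2.png

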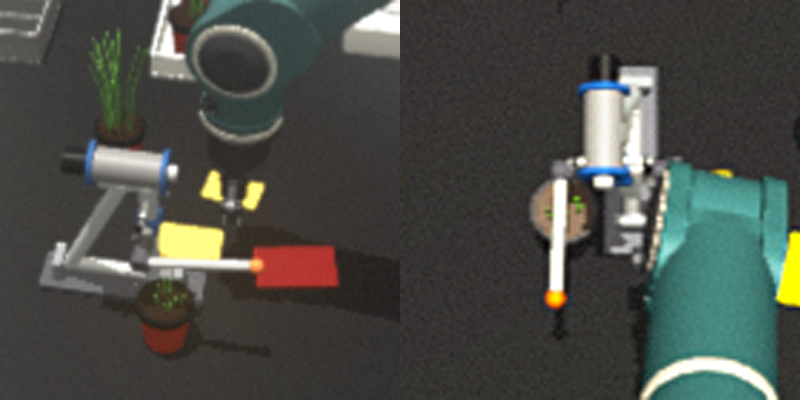

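The right leg has swung down out of sight; its old spot in the side panel at (265,200) is empty. The left leg and pot are unchanged. I'll lift straight up, then check the leg.

>>> move_arm([
  [[-0.4,0.2,-0.6,0,0,0,-1],[-0.2,0.2,-1,0,0,0,-1],[0,0,-1,0,0,0,-1],[0,0,-1,0,0,0,-1],[0,0,-1,0,0,0,-1],[0,0,-1,0,0,0,-1],[0,0,-1,0,0,0,-1],[0,0,-1,0,0,0,0],[0,0,-1,0,0,0,1],[0,0,0,0,0,0,1]],
])

```text
time: 5.3
eef_pos: [0.469, -0.1753, 0.3822]
tcp_rot: [[1.0, -0.019, 0.005], [-0.019, -1.0, -0.002], [0.005, 0.002, -1.0]]
ft_force: [-0.4, -0.2, 0.1]
gripper_width: 0.0436
finger_force: 0.0
```

```bash
cat > leg.py <<'E'
from h import *
k=__import__("sys").argv[1]
for n in("side","top"):
    p,_=bot.read_camera(n); cv2.imwrite(f"pics/{n}{k}.png",p)
    hsv=cv2.cvtColor(p,cv2.COLOR_BGR2HSV); m=cv2.inRange(hsv,(5,150,120),(18,255,255))
    _,_,st,ce=cv2.connectedComponentsWithStats(m)
    print(n,[(c.round(1).tolist(),int(s[4])) for c,s in list(zip(ce,st))[1:] if s[4]>1])
    for lean in(.18,0): print(" pred",lean,proj(n,model(.579,-.1164,-.0181,lean,[legtip(-1,1.9),legtip(-1,1.9,.07),legtip(1,0)])).round(1).tolist())
s=bot.read_state();print(s["eef_pos"],s["ft_force"])
E
python3 leg.py 3; python3 look.py 3
```

```text
side [([289.9, 182.6], 25)]
 pred 0.18 [[251.3, 171.4], [253.1, 162.0], [289.6, 182.1]]
 pred 0 [[251.3, 173.2], [253.6, 161.4], [290.9, 173.2]]
top [([442.0, 181.5], 2), ([418.0, 184.0], 3), ([10.5, 211.7], 176), ([19.5, 198.7], 29), ([470.5, 190.0], 2), ([419.0, 207.0], 3), ([489.5, 210.5], 2), ([17.0, 216.0], 5), ([276.2, 219.4], 18), ([16.0, 222.0], 3), ([4.5, 276.3], 111), ([10.0, 267.0], 5), ([9.0, 273.5], 6)]
 pred 0.18 [[315.5, 182.5], [313.9, 181.8], [276.4, 219.3]]
 pred 0 [[315.2, 183.0], [317.0, 182.3], [284.6, 219.1]]
[ 0.46826602 -0.17508462  0.37920204] [-0.12140359  0.01717511 -0.74022237]
[-0.39038146 -0.27968939  0.3108479 ]
```

View pics/c3.png

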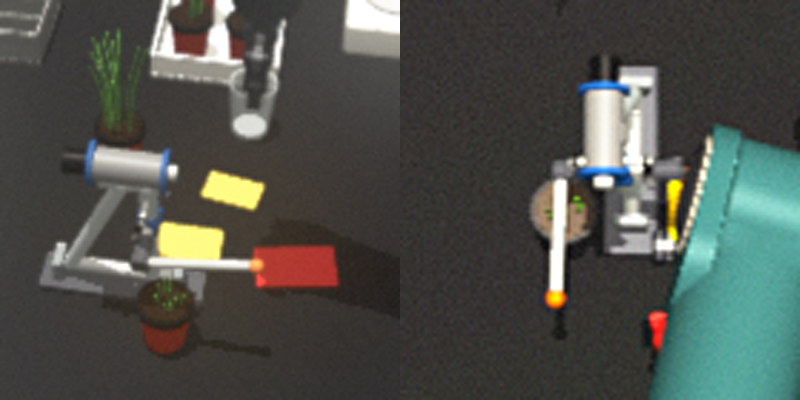

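The left leg tip is still at (289.9,182.6), exactly where it started. No part of the right leg shows outside the frame in either view, which fits the predicted down pose behind the frame. Now I'll go above the hub and tilt to match the lean.

>>> move_arm([
  [[0,0,-0.6,0,0,0,1],[0.86,-0.85,0,0,0,0,1],[0.86,-0.85,0,0,0,0,1],[0.86,-0.85,0,0,0,0,1],[0.86,-0.85,0,0,0,0,1],[0.86,-0.85,0,0,0,0,1],[0.86,-0.85,0,0,0,0,1],[0,0,0,-0.86,0,0,1],[0,0,0,-0.86,0,0,1],[0,0,0,0,0,0,1],[0,0,0,0,0,0,1]],
])

```text
time: 6.6
eef_pos: [0.5995, -0.0498, 0.3932]
tcp_rot: [[1.0, -0.017, -0.004], [-0.018, -0.984, -0.177], [-0.001, 0.177, -0.984]]
ft_force: [0.8, -0.8, -0.5]
gripper_width: 0.0849
finger_force: 0.0
```

>>> move_arm([
  [[0,0,0.5,0,0,0,1],[0,0,0.5,0,0,0,1],[0,0,0.5,0,0,0,1],[0,0,0.5,0,0,0,1],[0,0,0.4,0,0,0,1],[0,0,0.4,0,0,0,1],[0,0,0.4,0,0,0,1],[0,0,0,0,0,0,1],[0,0,0,0,0,0,1]],
])

```text
time: 7.5
eef_pos: [0.5995, -0.0643, 0.3152]
tcp_rot: [[1.0, -0.018, -0.003], [-0.018, -0.984, -0.179], [-0.0, 0.179, -0.984]]
ft_force: [0.1, 0.7, -0.4]
gripper_width: 0.0851
finger_force: 0.0
```

```bash
python3 look.py 4
```

```text
[-0.12552399  0.9511675  -0.20299941]
```

View pics/c4.png

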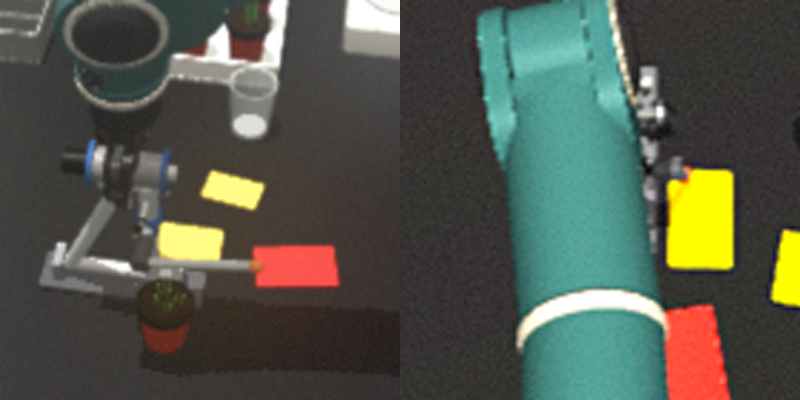

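The fingers straddle the hub between the flanges (left panel, about (120,165)). In the top view the right leg's orange tip shows at full-image (315.6,182.5), which matches the fully-down prediction of (315.5,182.5). Closing now.

>>> move_arm([
  [[0,0,0,0,0,0,0.4],[0,0,0,0,0,0,0.2],[0,0,0,0,0,0,0],[0,0,0,0,0,0,-0.3],[0,0,0,0,0,0,-1],[0,0,0,0,0,0,-1],[0,0,0,0,0,0,-1],[0,0,0,0,0,0,-1]],
], grip_force=50)

```text
time: 8.4
eef_pos: [0.5995, -0.0641, 0.3155]
tcp_rot: [[1.0, -0.018, -0.003], [-0.018, -0.984, -0.179], [0.0, 0.179, -0.984]]
ft_force: [-1.8, 1.8, 5.5]
gripper_width: 0.0386
finger_force: 49.9
```

>>> move_arm([
  [[0,0.26,0.003,0.215,0,0,-1],[0,0.26,0.003,0.215,0,0,-1],[0,0.26,0.003,0.215,0,0,-1],[0,0.26,0.003,0.215,0,0,-1],[0,0.26,0.003,0.215,0,0,-1],[0,0.26,0.003,0.215,0,0,-1],[0,0.26,0.003,0.215,0,0,-1],[0,0.26,0.003,0.215,0,0,-1],[0,0,0,0,0,0,-1],[0,0,0,0,0,0,-1],[0,0,0,0,0,0,-1]],
])

```text
time: 9.5
eef_pos: [0.5986, -0.1165, 0.3199]
tcp_rot: [[1.0, -0.019, 0.0], [-0.019, -1.0, 0.0], [0.0, -0.0, -1.0]]
ft_force: [1.4, 0.0, 5.3]
gripper_width: 0.0388
finger_force: 50.1
```

```bash
python3 leg.py 5; python3 look.py 5
```

```text
side [([291.0, 173.1], 20)]
 pred 0.18 [[251.3, 171.4], [253.1, 162.0], [289.6, 182.1]]
 pred 0 [[251.3, 173.2], [253.6, 161.4], [290.9, 173.2]]
top [([442.0, 181.5], 2), ([10.5, 211.4], 173), ([19.1, 201.3], 36), ([442.5, 187.5], 2), ([470.5, 190.0], 4), ([493.0, 190.0], 3), ([419.0, 207.0], 3), ([489.5, 210.5], 2), ([284.3, 219.2], 14), ([16.0, 221.5], 4), ([4.5, 276.3], 111), ([10.0, 267.0], 5), ([9.0, 273.5], 6)]
 pred 0.18 [[315.5, 182.5], [313.9, 181.8], [276.4, 219.3]]
 pred 0 [[315.2, 183.0], [317.0, 182.3], [284.6, 219.1]]
[ 0.59858444 -0.11634404  0.31989683] [ 0.46257599 -0.58077785  5.54297106]
[ 0.01391553 -0.20400247  5.67560936]
```

View pics/c5.png

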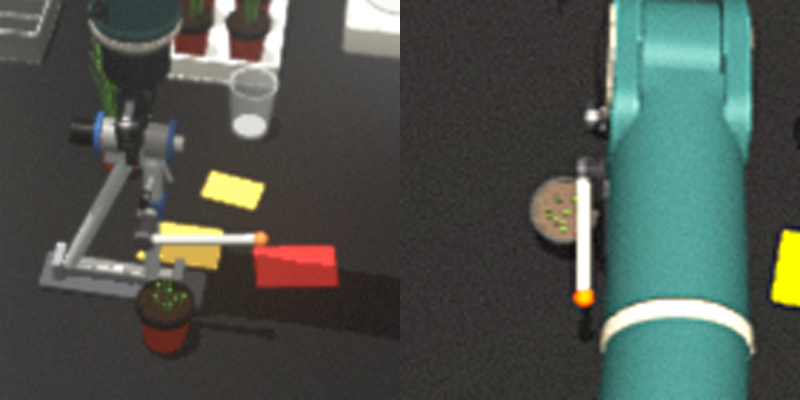

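The frame is upright and the hub is still gripped. The left tip, in full-image pixels, is at (291.0,173.1) side and (284.3,219.2) top, matching the lean 0 prediction. The left leg is stowed and the pot hasn't moved.

```bash
python3 -c "
from rig import bot
print(bot.sign_off())"
```

```text
the job is handed in; nothing more can be done
None
```

I flipped the right (pad-side) kickstand fully down, left the left one up and the pots and vessels untouched, and handed the job in at about 10 s with the hub still gripped and the frame upright.

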